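Scan the tall carton's label

TASK

Three deliveries have to be booked in, beginning with the tallest carton. Pick the hand scanner up from its mat and aim its window straight and level at the middle of the barcode label on the tallest carton, from about 10 cm in front of it, and hold it still there for two seconds so that it reads; do not push the carton. Then stand the scanner back upright on the middle of its mat and let go of it.

Things in the scene. Friction and masses are not known exactly. Their poses are not given: they have to be found in the camera images.
- scanner: Grey and black hand barcode scanner, 0.25 kg, 170 mm tall, upright on a round foot (80 mm across). Origin: centre of the foot's underside; z up; it looks level along its own +x. The head, to be gripped from above across its 40 mm width (y) at x = 0 to 10 mm, spans x -35 to 62 mm, z 125 to 169 mm; nose bezel (x over 50) 46 mm wide; upright grip below it 30 mm thick. No trigger: it reads by itself.
- scanner_window (a point): Middle of the scanner's window, at x = 63, y = 0, z = 147 mm in the scanner's frame, which its axes share: +x is the way it looks.
- tall_label (a point): Middle of the white barcode label (70 x 46 mm) on the tallest carton: brown, loose, 295 mm tall, 90 wide, 80 deep, 1.5 kg; label side roughly towards the robot. Label middle 245 mm above the table. Axes: -x straight out of the label, y level along it, z up. Two other labelled brown cartons stand in the row, in any order: a wide one 180 mm and a small one 125 mm tall.
- scanner_mat: Square black rubber mat, 130 x 130 mm, 4 mm thick, fixed to the table, on which the scanner stands at the start, near its middle. Origin: centre of the underside, at table height. Left of it stands a fixed tin with a larger black pad on it, 65 mm tall together; a vice stands at the table edge in front.
There are look-alikes about, which are no part of the job. Leave any orange, purple or red look-alike of the scanner alone.

How it is judged:
On the way:
1. the held scanner looks straight at the middle of the tall carton's label (within 20 mm and 15 degrees, 50 to 160 mm away) and is still for one second (x of tall_label in the frame of scanner_window between 0.05 and 0.16 m and y of tall_label in the frame of scanner_window between -0.02 and 0.02 m and z of tall_label in the frame of scanner_window between -0.02 and 0.02 m and x of scanner_window in the frame of tall_label below -0.05 m and angle between the x axis of scanner_window and the x axis of tall_label, either way round below 0.262 rad and angle between scanner's own z axis and vertical below 0.262 rad and linear speed of scanner below 0.03 m/s and angular speed of scanner below 0.2 rad/s and contact force between the fingers and scanner above 0.5 N), for 1 s.
At the end, for the whole second after the job is handed in: The scanner stands upright (within 6 degrees) and at rest on its mat, the centre of its foot within 30 mm of the mat's centre, released (horizontal distance between scanner and scanner_mat below 0.03 m and z of scanner in the frame of scanner_mat between 0 and 0.009 m and angle between scanner's own z axis and vertical below 0.1 rad and linear speed of scanner below 0.02 m/s); the robot touches nothing.
It fails at once if the tall carton is pushed: its label moves more than 20 mm (distance of tall_label from where it was at the start of the episode above 0.02 m).
It also fails if it takes over 54 s, if anything falls off the work surface, if the arm or the gripper's body presses on something with over 40 N, if the wrist force passes 120 N, or if a joint passes its speed limit or range.

ROBOT

A 7-joint arm with a two-finger parallel gripper is mounted at the origin on a cart in front of the work surface, level with it; the furniture and walls round the work are solid. World frame = base frame: x ahead of the robot, y to its left, z up, the work surface at z = 0. Lengths are in m, angles in rad, forces in N, time in s.
With the tool pointing down it reaches from about 0.35 to 0.9 m from the base axis. Payload 7.2 kg.
Tool frame: the origin (TCP) lies midway between the tips of the shut fingers; the grasp point (between the pads) lies 19 mm behind it (bot.grip_point_offset is the distance from the TCP to the grasp point, in m); z points along the fingers, y is the direction in which the jaws open and shut (so a half turn about z gives the same grasp; the last joint's range is limited). The gripper opens to 88 mm and grips with 3 to 60 N. Pads are 20 mm wide; open, the fingers measure 115 mm over their backs; the gripper's body (75 mm by 178 mm) begins 61 mm behind the grasp point.
Start: joints at [1.159, 0.411, -0.013, 1.596, 0.006, 1.134, -0.082], TCP at [0.211, -0.588, 0.223] pointing down, gripper open.
Joint ranges: [-2.95, 2.95], [-0.29, 1.99], [-1.47, 1.44], [0.14, 2.54], [-1.03, 4.17], [0.13, 1.85], [-2.86, 2.86]. Speed limits (rad/s): [2.39, 2.39, 3.01, 3.01, 3.14, 3.14, 3.14].

INTERFACE

Orientations are given as a rotation vector (axis times angle).
In Python, from plant import sensors, cams, workorder, bot gives the robot as it stands.
- The arm moves only by the tool arm_command, never from a script. Its argument "series" is a list of rows, each an object of numbers: "dx", "dy", "dz": the shift along the tool's x, y, z in cm; "ax", "ay", "az": the turn, a rotation vector about the tool's x, y, z in rad; "gripper": the closure in counts, from 0 (fully open) to 255 (shut). In form: [{"dx": .., "dy": .., "dz": .., "ax": .., "ay": .., "az": .., "gripper": ..}, ...]. A call has 1 to 5 rows; each row is the pose to reach, as a shift and turn from the pose commanded when the call began, along the tool's axes at that moment; what a row does not reach only later rows make up. A row lasts 1/8 s, in which the tool goes at most 62.5 mm and 10.7 degrees, less where a joint would pass 70% of its speed; a pose out of reach is approached as far as the arm can. A call with a gripper value outside its range is refused whole. The fingers move at their own pace and stop on an object; "grip_force" is the grip in N (left out, the last holds). Time passes only in rows, so rows that repeat a pose let the fingers close. It gives the time, the measured TCP pose, the force and the opening at its end, in the units of the state.
- sensors.get_obs(): the state, without advancing time (a new reading comes with each control period).
- cams.snapshot(name): name is "scene" or "top" or "wrist"; returns a dict with "image" (400x640x3 uint8, red, green, blue), "fx", "fy", "cx", "cy" (pixels), "R" (3x3) and "t" (3): a world point X has camera coordinates R X + t. Camera axes: x right, y down, z forward; pixel columns grow to the right and rows downward; lengths in m; the calibration is good to about 2 mm. A picture is of the moment at which its call begins. There is no depth.
- workorder.finish_job(): hands the job in, once; it reports no verdict.
The state is a dict: "clock": time; "joint_positions": joint angles; "joint_vel": joint speeds; "joint_efforts": joint torques, N m; "position": TCP position; "ee_rot": TCP orientation; "force": force on the tool from outside, world axes, zero at the start; "torque": the same for the moment, N m; "gripper_width": finger opening in m.
Only numpy, scipy, OpenCV 4.12 (cv2) and the standard library are available. Lean on these libraries where they do the work, as an engineer would, in place of code of your own. Each camera call takes 0.05 s, during which the arm holds its last target.

## Working session

There is one attempt and no reset: what is moved stays moved. The work goes in short steps, Python scripts to look and compute and a tool call to move; the robot and the scene stay as the last step left them, time stands still between calls to the robot, and variables do not carry over. Pictures are saved under pics/ and viewed, and the job is handed in when it is done.

Besides the shell and the picture viewer there is one more tool, called after "Request:" as name([rows], argument=value, ...), one row to a line, values as JSON. arm_command: Moves the arm, as the interface text tells. Its arguments: {"type":"object","properties":{"series":{"type":"array"},"grip_force":{"type":"number"}},"required":["series"]}

```bash
mkdir -p pics; ls; python3 - <<'E'
from plant import sensors, cams, workorder, bot
import cv2, numpy as np, pickle
o=sensors.get_obs(); print(o['clock'],o['position'],o['ee_rot'],o['gripper_width'],bot.grip_point_offset)
d={}
for n in ['scene','top','wrist']:
    s=cams.snapshot(n); d[n]=s; cv2.imwrite(f'pics/{n}0.png',s['image'][:,:,::-1])
    print(n,s['fx'],s['cx'],s['cy'],-np.array(s['R']).T@np.array(s['t']))
pickle.dump(d,open('s0.pkl','wb'))
E
```

```text
pics
0.0 [ 0.21044996 -0.58796014  0.22183633] [-3.09375775e+00 -5.37136602e-01  6.05046977e-04] 0.08791047549677068 0.0187
scene 464.10232180529067 314.1982368888748 191.45577695239518 [ 1.46426775 -0.21788269  1.63698289]
top 421.39711583129247 315.3866673797951 192.81324235950927 [-1.48233438e-01  5.56257672e-05  1.64043839e+00]
wrist 320.641485831093 321.7613207273992 195.34652783952063 [ 0.27614146 -0.56379132  0.38372718]
```

View pics/scene0.png

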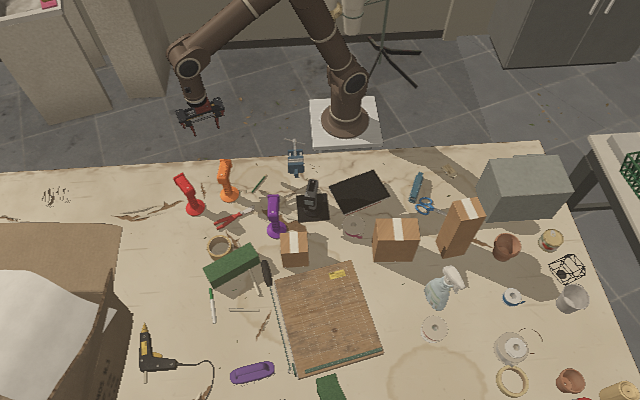

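View pics/top0.png

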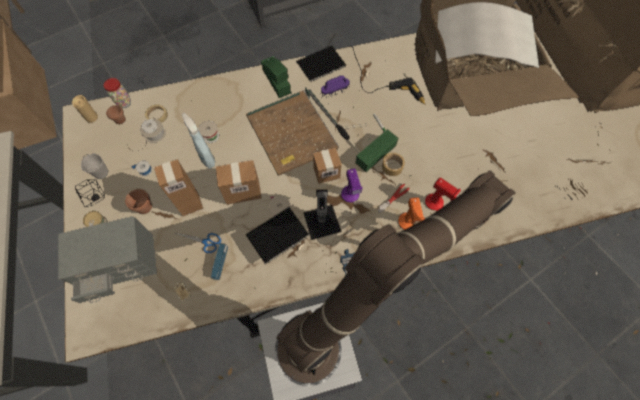

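View pics/wrist0.png

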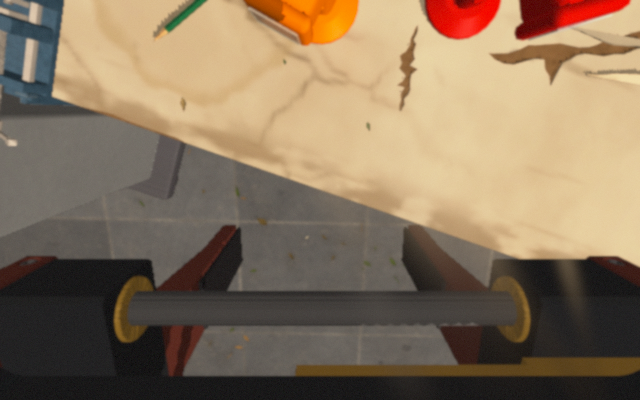

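The scene view shows a grey/black scanner at (312,195), a purple one at (274,215), an orange one at (228,180) and a red one at (188,193). The larger pad on the tin is at (359,191). In the top view the grey scanner is at (322,205) and the pad at (277,235). The cartons there are tall (178,187), wide (238,182) and small (327,163). I choose the grey scanner on the small mat and will check it in a crop.

```bash
python3 - <<'E'
import cv2, numpy as np, pickle
d=pickle.load(open('s0.pkl','rb'))
t=d['top']['image'][:,:,::-1]; s=d['scene']['image'][:,:,::-1]
a=cv2.resize(t[175:250,285:385],(800,600),interpolation=cv2.INTER_CUBIC)
b=cv2.resize(t[145:220,145:245],(800,600),interpolation=cv2.INTER_CUBIC)
c=cv2.resize(s[165:240,270:370],(800,600),interpolation=cv2.INTER_CUBIC)
e=cv2.resize(s[185:275,410:530],(800,600),interpolation=cv2.INTER_CUBIC)
for n,i in zip(['cropA','cropB','cropC','cropD'],[a,b,c,e]): cv2.imwrite(f'pics/{n}.png',i)
E
```

```text
(no output)
```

View pics/cropA.png

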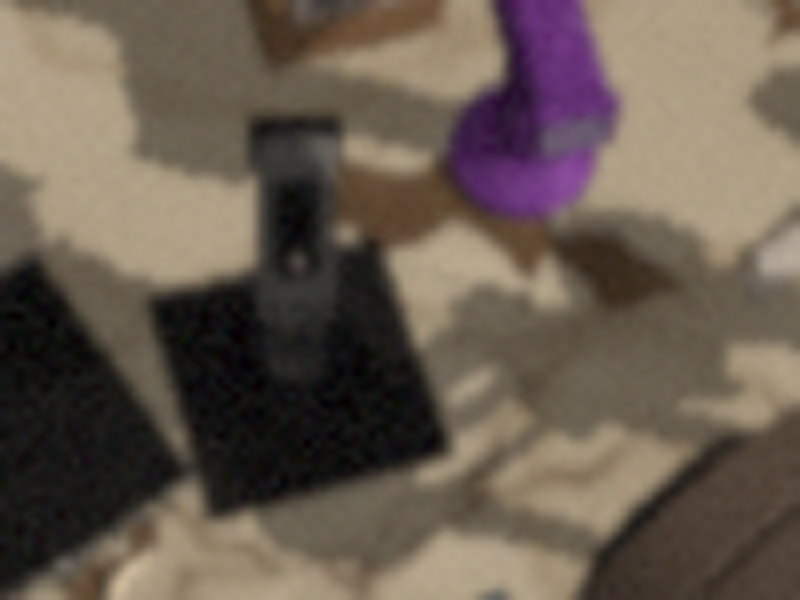

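View pics/cropB.png

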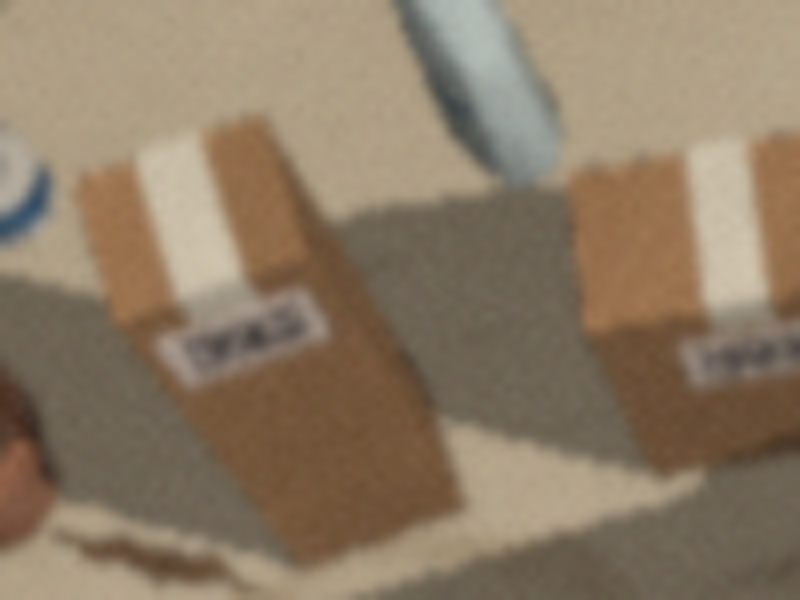

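View pics/cropC.png

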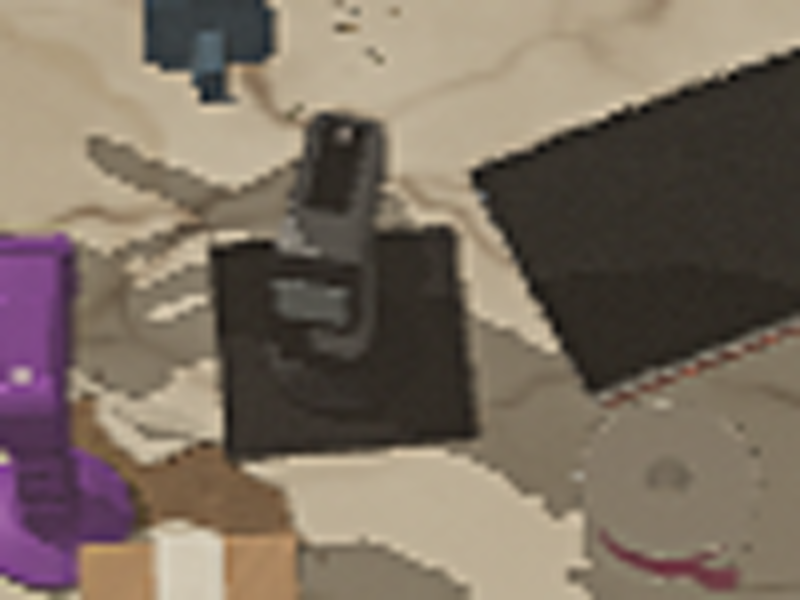

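View pics/cropD.png

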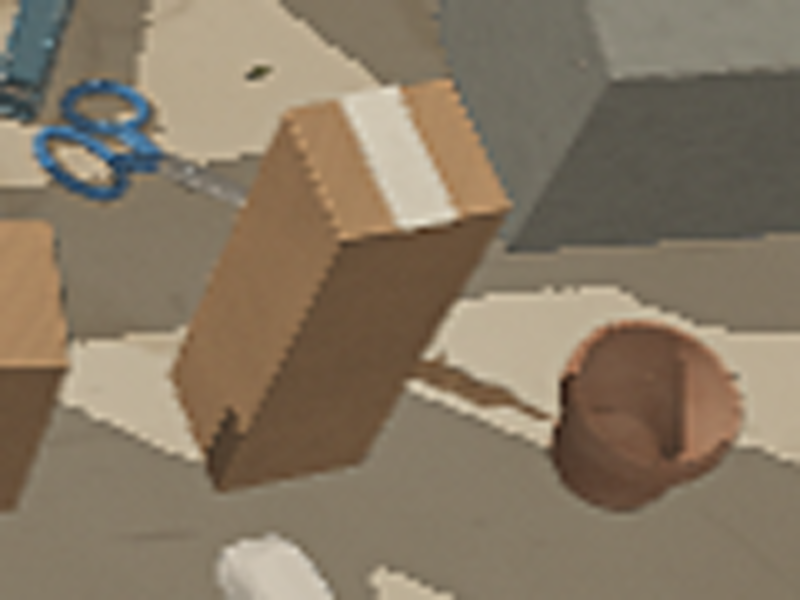

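```bash
cat > h.py <<'E'
import numpy as np
def ray(s,uv,z):
    R=np.array(s['R']);t=np.array(s['t']);c=-R.T@t
    d=R.T@np.array([(uv[0]-s['cx'])/s['fx'],(uv[1]-s['cy'])/s['fy'],1.])
    return c+d*(z-c[2])/d[2]
def proj(s,X):
    p=np.array(s['R'])@np.array(X)+np.array(s['t']); return np.array([s['fx']*p[0]/p[2]+s['cx'],s['fy']*p[1]/p[2]+s['cy']])
E
python3 - <<'E'
import pickle,numpy as np
from h import *
d=pickle.load(open('s0.pkl','rb'));T=d['top'];S=d['scene']
def P(s,o,k,pts,z): 
    a=np.array([ray(s,(o[0]+(x+.5)/k-.5,o[1]+(y+.5)/k-.5),zz) for (x,y),zz in zip(pts,np.broadcast_to(z,len(pts)))]); return a
def quad(n,a):
    print(n,a.mean(0).round(4),'edges',[round(float(np.linalg.norm(a[i]-a[i-1])),3) for i in range(len(a))],'ang',[round(float(np.degrees(np.arctan2(*(a[i]-a[i-1])[[1,0]]))),1) for i in range(len(a))])
quad('mat top',P(T,(285,175),8,[(152,298),(372,240),(446,450),(212,515)],.004))
quad('mat scene',P(S,(270,165),8,[(212,243),(455,228),(478,437),(230,460)],.004))
quad('label',P(T,(145,145),8,[(160,342),(312,290),(328,335),(190,388)],[.268,.268,.222,.222]))
quad('cart top T',P(T,(145,145),8,[(78,182),(265,118),(308,258),(122,328)],.295))
quad('cart top S',P(S,(410,185),800/120,[(285,115),(450,82),(512,207),(342,242)],.295))
quad('cart bottom front T',P(T,(145,145),8,[(300,565),(463,508)],0))
print('head T', P(T,(285,175),8,[(252,118),(340,118),(262,245),(332,245),(300,380)],[.169,.169,.169,.169,.125]).round(4))
print('head S', P(S,(270,165),8,[(315,115),(382,122),(298,210),(375,235),(345,132)],.169).round(4))
quad('tin T',P(T,(230,200),1,[(15.5,36),(59,5),(77.5,33.5),(36,63)],.065))
E
```

```text
mat top [ 0.4677 -0.1793  0.004 ] edges [0.124, 0.121, 0.123, 0.125] ang [0.1, -89.0, -177.8, 91.3]
mat scene [ 0.4686 -0.1819  0.004 ] edges [0.131, 0.128, 0.127, 0.126] ang [-178.6, 89.9, 0.7, -88.1]
label [0.6479 0.3322 0.245 ] edges [0.046, 0.071, 0.046, 0.067] ang [-49.4, -83.0, 78.4, 99.3]
cart top T [0.6856 0.337  0.295 ] edges [0.081, 0.087, 0.078, 0.086] ang [8.3, -82.5, -172.7, 99.1]
cart top S [0.6914 0.3361 0.295 ] edges [0.076, 0.089, 0.076, 0.09] ang [-171.6, 98.6, 8.8, -81.3]
cart bottom front T [0.6528 0.3359 0.    ] edges [0.088, 0.088] ang [96.7, -83.3]
head T [[ 0.5394 -0.1758  0.169 ]
 [ 0.5283 -0.217   0.169 ]
 [ 0.4733 -0.1631  0.169 ]
 [ 0.4646 -0.1953  0.169 ]
 [ 0.4186 -0.1674  0.125 ]]
head S [[ 0.4415 -0.1912  0.169 ]
 [ 0.448  -0.1593  0.169 ]
 [ 0.4956 -0.2025  0.169 ]
 [ 0.5124 -0.1671  0.169 ]
 [ 0.4525 -0.1775  0.169 ]]
tin T [0.4385 0.0106 0.065 ] edges [0.139, 0.214, 0.145, 0.198] ang [23.5, -66.5, -163.0, 112.2]
```

```bash
cat >> h.py <<'E'
from scipy.spatial.transform import Rotation as Ro
def delta(o,pos,head_deg):
    Rt=Ro.from_rotvec(o['ee_rot']); h=np.radians(head_deg)
    x=np.array([np.cos(h),np.sin(h),0]); z=np.array([0,0,-1.]); G=Ro.from_matrix(np.c_[x,np.cross(z,x),z])
    return Rt.inv().apply(np.array(pos)-o['position'])*100,(Rt.inv()*G).as_rotvec()
E
python3 - <<'E'
import pickle
from h import *
from plant import sensors
o=sensors.get_obs()
print(Ro.from_rotvec(o['ee_rot']).as_matrix().round(3))
for p in [(.36,-.33,.32),(.42,-.17,.32)]: print(delta(o,p,-15))
d=pickle.load(open('s0.pkl','rb'));W=d['wrist'];T=d['top']
print((np.array(W['R'])@Ro.from_rotvec(o['ee_rot']).as_matrix()).round(3))
for uv in [(219,168),(255,162),(261,196),(226,203)]: print(ray(T,uv,.18).round(3))
E
```

```text
[[ 0.941  0.337 -0.001]
 [ 0.337 -0.941  0.001]
 [-0.    -0.001 -1.   ]]
(array([ 22.77453722, -19.27170225,  -9.77669133]), array([-1.16196612e-03,  4.61579196e-04,  6.05562369e-01]))
(array([ 33.8160141 , -32.31338786,  -9.76170234]), array([-1.16196612e-03,  4.61579196e-04,  6.05562369e-01]))
[[ 0.001  1.     0.   ]
 [-0.965  0.001 -0.26 ]
 [-0.26   0.     0.965]]
[0.724 0.172 0.18 ]
[0.714 0.029 0.18 ]
[0.561 0.036 0.18 ]
[0.567 0.17  0.18 ]
```

Request:
arm_command([
  {"dx": 4,"dy": -4,"dz": -5,"az": 0.12,"gripper": 0},
  {"dx": 9,"dy": -8,"dz": -9,"az": 0.24,"gripper": 0},
  {"dx": 13,"dy": -12,"dz": -12,"az": 0.36,"gripper": 0},
  {"dx": 18,"dy": -16,"dz": -12,"az": 0.48,"gripper": 0},
  {"dx": 23,"dy": -20,"dz": -12,"az": 0.6,"gripper": 0},
])

```text
schema error: expected keys dx, dy, dz, ax, ay, az, gripper
```

```bash
python3 - <<'E'
from h import *
from plant import sensors
print(delta(sensors.get_obs(),(.41,-.165,.34),-15))
E
```

```text
(array([ 33.04285191, -33.12362166, -11.76063741]), array([-1.16196612e-03,  4.61579196e-04,  6.05562369e-01]))
```

Request:
arm_command([
  {"dx": 4,"dy": -4,"dz": -5,"ax": 0,"ay": 0,"az": 0.12,"gripper": 0},
  {"dx": 8,"dy": -8,"dz": -9,"ax": 0,"ay": 0,"az": 0.24,"gripper": 0},
  {"dx": 12,"dy": -12,"dz": -12,"ax": 0,"ay": 0,"az": 0.36,"gripper": 0},
  {"dx": 16,"dy": -16,"dz": -12,"ax": 0,"ay": 0,"az": 0.48,"gripper": 0},
  {"dx": 20,"dy": -20,"dz": -12,"ax": 0,"ay": 0,"az": 0.6,"gripper": 0},
])

```text
clock: 0.78
position: [0.3293, -0.3374, 0.3433]
ee_rot: [3.114, -0.408, 0.002]
force: [1.2, -0.3, 1.0]
gripper_width: 0.0881
```

```bash
python3 - <<'E'
from h import *
from plant import sensors
o=sensors.get_obs(); print(o['position'],o['joint_positions'])
print(delta(o,(.41,-.165,.34),-15))
E
```

```text
[ 0.32930267 -0.33740889  0.34332666] [ 0.78173968  0.06185346 -0.09201043  1.76400661  0.00602358  1.31416892
 -1.14275452]
(array([  3.35924228, -18.73744308,   0.32127347]), array([ 0.00089403, -0.0016024 ,  0.00145537]))
```

Request:
arm_command([
  {"dx": 1,"dy": -5,"dz": 0,"ax": 0,"ay": 0,"az": 0,"gripper": 0},
  {"dx": 2,"dy": -10,"dz": 0,"ax": 0,"ay": 0,"az": 0,"gripper": 0},
  {"dx": 3,"dy": -14,"dz": 0,"ax": 0,"ay": 0,"az": 0,"gripper": 0},
  {"dx": 3.3,"dy": -18,"dz": 0,"ax": 0,"ay": 0,"az": 0,"gripper": 0},
  {"dx": 3.3,"dy": -18,"dz": 0,"ax": 0,"ay": 0,"az": 0,"gripper": 0},
])

```text
clock: 1.4
position: [0.4069, -0.1705, 0.3425]
ee_rot: [-3.116, 0.393, -0.0]
force: [-1.2, -0.6, -0.4]
gripper_width: 0.0877
```

```bash
python3 - <<'E'
from h import *
from plant import sensors,cams
import cv2,pickle
s=cams.snapshot('wrist'); t=cams.snapshot('top');o=sensors.get_obs();print(o['position'],Ro.from_rotvec(o['ee_rot']).as_matrix()[:,0])
pickle.dump((s,t,o),open('s1.pkl','wb'))
cv2.imwrite('pics/wrist1.png',s['image'][:,:,::-1])
cv2.imwrite('pics/top1.png',t['image'][:,:,::-1])
c=np.array([.476,-.182,0]);x=np.array([.966,-.259,0])
for k,z in [(0,.004),(.062,.169),(-.035,.169)]: print(proj(s,c+k*x+[0,0,z]))
E
```

```text
[ 0.40578727 -0.17368471  0.34235674] [ 9.67472702e-01 -2.52975280e-01 -2.79810545e-04]
[318.00062676 108.73283475]
[316.53382247  41.70023214]
[315.818867   143.59500189]
```

View pics/wrist1.png

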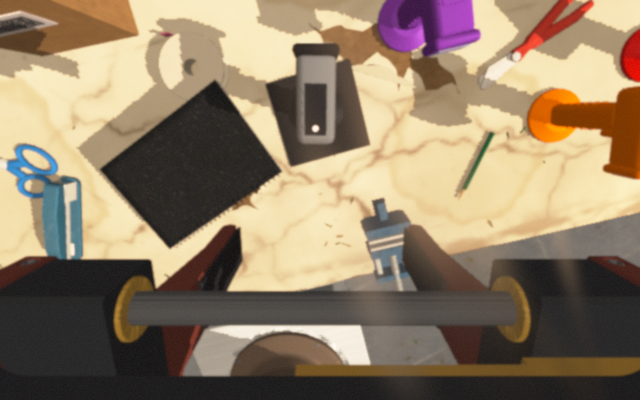

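The wrist view shows the grey scanner head from its nose at (316,44) to its rear at (317,144), on its small mat. Both are within about 2 px of my prediction. Next I work out the grasp pose.

```bash
python3 - <<'E'
from h import *
import pickle,cv2
from plant import sensors
s,t,_=pickle.load(open('s1.pkl','rb'));o=sensors.get_obs()
a=[ray(s,uv,.169) for uv in [(316,44),(317,144)]]
d=a[0]-a[1];print(a,np.linalg.norm(d),np.degrees(np.arctan2(d[1],d[0])))
x=d/np.linalg.norm(d);print('origin',a[0]-.062*x,a[1]+.035*x)
m=np.array([ray(s,uv,.004) for uv in [(266,86),(350,59),(370,144),(293,166)]]);print('mat',m.mean(0),m)
for z in (.23,.128):
    print(delta(o,(.480,-.183,z),-15))
cv2.imwrite('pics/wc1.png',cv2.resize(s['image'][20:180,230:400,::-1],(800,600)))
E
```

```text
[array([ 0.53405743, -0.19705118,  0.169     ]), array([ 0.4414827 , -0.17401801,  0.169     ])] 0.09539710464062863 -13.971851688838449
origin [ 0.47389173 -0.18208158  0.169     ] [ 0.47544721 -0.18246859  0.169     ]
mat [ 0.46618652 -0.1821843   0.004     ] [[ 0.52649468 -0.11556092  0.004     ]
 [ 0.53190868 -0.24438018  0.004     ]
 [ 0.40500569 -0.24683849  0.004     ]
 [ 0.40133705 -0.1219576   0.004     ]]
(array([ 7.41867638, -0.98154357, 11.23312984]), array([0.00047927, 0.00027836, 0.00604511]))
(array([ 7.42153045, -0.98642355, 21.43312828]), array([0.00047927, 0.00027836, 0.00604511]))
```

View pics/wc1.png

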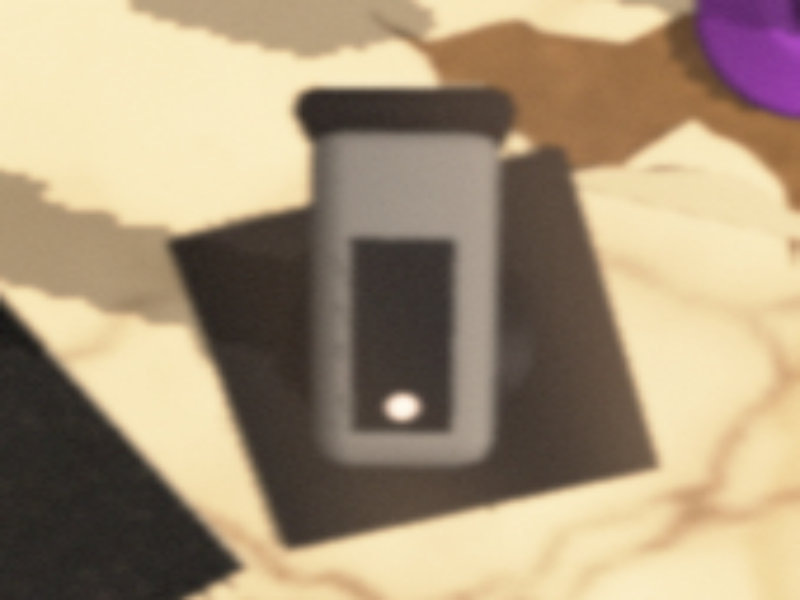

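Request:
arm_command([
  {"dx": 4,"dy": -0.5,"dz": 2,"ax": 0,"ay": 0,"az": 0,"gripper": 0},
  {"dx": 7.4,"dy": -1,"dz": 5,"ax": 0,"ay": 0,"az": 0,"gripper": 0},
  {"dx": 7.4,"dy": -1,"dz": 8,"ax": 0,"ay": 0,"az": 0,"gripper": 0},
  {"dx": 7.4,"dy": -1,"dz": 11,"ax": 0,"ay": 0,"az": 0,"gripper": 0},
  {"dx": 7.4,"dy": -1,"dz": 11,"ax": 0,"ay": 0,"az": 0,"gripper": 0},
])

```text
clock: 2.12
position: [0.4782, -0.1836, 0.2304]
ee_rot: [-3.115, 0.405, 0.008]
force: [0.8, -0.2, 0.3]
gripper_width: 0.0878
```

```bash
python3 - <<'E'
from h import *
from plant import sensors,cams
import cv2
s=cams.snapshot('wrist')
cv2.imwrite('pics/wrist2.png',s['image'][:,:,::-1])
o=sensors.get_obs();print(o['position'],delta(o,(.480,-.183,.132),-14.6))
E
```

```text
[ 0.47935285 -0.18359321  0.23208057] (array([ 0.06736774, -0.07578884, 10.00792827]), array([ 0.00018823,  0.00199223, -0.00325484]))
```

View pics/wrist2.png

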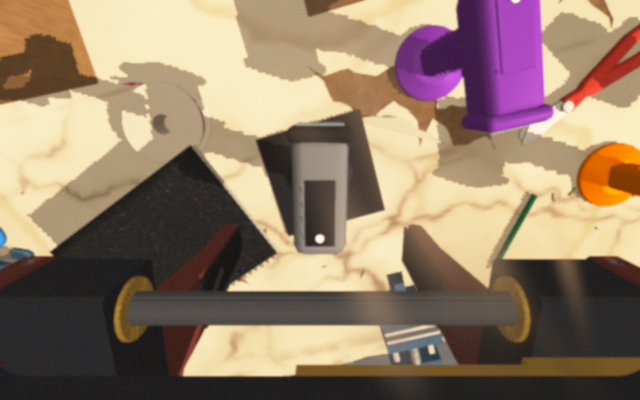

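The scanner head (about column 320) is centred between the fingers (240 and 405). I'm descending 10 cm.

Request:
arm_command([
  {"dx": 0,"dy": 0,"dz": 3,"ax": 0,"ay": 0,"az": 0,"gripper": 0},
  {"dx": 0,"dy": 0,"dz": 6,"ax": 0,"ay": 0,"az": 0,"gripper": 0},
  {"dx": 0,"dy": 0,"dz": 8.5,"ax": 0,"ay": 0,"az": 0,"gripper": 0},
  {"dx": 0,"dy": 0,"dz": 10,"ax": 0,"ay": 0,"az": 0,"gripper": 0},
  {"dx": 0,"dy": 0,"dz": 10,"ax": 0,"ay": 0,"az": 0,"gripper": 0},
])

```text
clock: 2.8
position: [0.4802, -0.1828, 0.1327]
ee_rot: [3.116, -0.402, -0.0]
force: [-0.1, 0.1, 0.1]
gripper_width: 0.088
```

Request:
arm_command([
  {"dx": 0,"dy": 0,"dz": 0,"ax": 0,"ay": 0,"az": 0,"gripper": 80},
  {"dx": 0,"dy": 0,"dz": 0,"ax": 0,"ay": 0,"az": 0,"gripper": 110},
  {"dx": 0,"dy": 0,"dz": 0,"ax": 0,"ay": 0,"az": 0,"gripper": 180},
  {"dx": 0,"dy": 0,"dz": 0,"ax": 0,"ay": 0,"az": 0,"gripper": 200},
  {"dx": 0,"dy": 0,"dz": 0,"ax": 0,"ay": 0,"az": 0,"gripper": 200},
], grip_force=25)

```text
clock: 3.42
position: [0.4802, -0.1824, 0.1325]
ee_rot: [3.116, -0.401, 0.0]
force: [0.0, -0.2, -1.1]
gripper_width: 0.0416
```

Request:
arm_command([
  {"dx": 0,"dy": 0,"dz": 0,"ax": 0,"ay": 0,"az": 0,"gripper": 200},
  {"dx": 0,"dy": 0,"dz": 0,"ax": 0,"ay": 0,"az": 0,"gripper": 200},
  {"dx": 0,"dy": 0,"dz": 0,"ax": 0,"ay": 0,"az": 0,"gripper": 200},
  {"dx": 0,"dy": 0,"dz": -0.5,"ax": 0,"ay": 0,"az": 0,"gripper": 200},
  {"dx": 0,"dy": 0,"dz": -1,"ax": 0,"ay": 0,"az": 0,"gripper": 200},
])

```text
clock: 4.05
position: [0.48, -0.1824, 0.1426]
ee_rot: [-3.116, 0.401, 0.001]
force: [1.2, -0.3, -2.3]
gripper_width: 0.0398
```

Request:
arm_command([
  {"dx": 0,"dy": 0,"dz": -2,"ax": 0,"ay": 0,"az": 0,"gripper": 200},
  {"dx": 0,"dy": 0,"dz": -4,"ax": 0,"ay": 0,"az": 0,"gripper": 200},
  {"dx": 0,"dy": 0,"dz": -6,"ax": 0,"ay": 0,"az": 0,"gripper": 200},
  {"dx": 0,"dy": 0,"dz": -8,"ax": 0,"ay": 0,"az": 0,"gripper": 200},
  {"dx": 0,"dy": 0,"dz": -8.5,"ax": 0,"ay": 0,"az": 0,"gripper": 200},
])

```text
clock: 4.68
position: [0.4807, -0.1826, 0.2288]
ee_rot: [3.115, -0.401, 0.003]
force: [-0.6, -0.4, -2.2]
gripper_width: 0.0399
```

```bash
python3 - <<'E'
from h import *
from plant import sensors,cams
import cv2,pickle
T=pickle.load(open('s0.pkl','rb'))['top']
for uv in [(226,203),(261,196)]: print(ray(T,uv,0).round(3))
s=cams.snapshot('scene')
cv2.imwrite('pics/scene3.png',cv2.resize(s['image'][130:280,230:430,::-1],(800,600)))
o=sensors.get_obs();print(o['position'],o['force'],o['gripper_width']);
for p,h in [((.45,.06,.2265),-3),((.45,.309,.2265),8.3),((.492,.309,.2265),8.3)]: print(delta(o,p,h))
E
```

```text
[0.655 0.191 0.   ]
[0.649 0.041 0.   ]
[ 0.48059445 -0.18253602  0.2285407 ] [ 0.87116178  0.59140255 -2.87378282] 0.039977917607292905
(array([ -9.10757471, -22.68606751,   0.1829112 ]), array([ 0.00041006, -0.0017124 , -0.20391215]))
(array([-15.41911629, -46.77287234,   0.16629708]), array([ 0.00057954, -0.00167201, -0.4011343 ]))
(array([-11.35628736, -47.83747296,   0.17312711]), array([ 0.00057954, -0.00167201, -0.4011343 ]))
```

View pics/scene3.png

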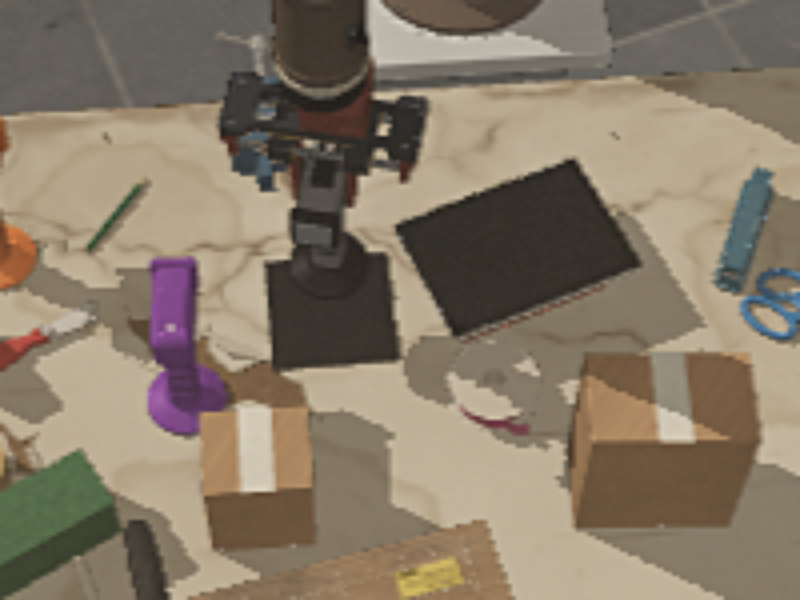

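Request:
arm_command([
  {"dx": -2,"dy": -5,"dz": 0,"ax": 0,"ay": 0,"az": -0.04,"gripper": 200},
  {"dx": -4,"dy": -10,"dz": 0,"ax": 0,"ay": 0,"az": -0.08,"gripper": 200},
  {"dx": -6,"dy": -15,"dz": 0,"ax": 0,"ay": 0,"az": -0.12,"gripper": 200},
  {"dx": -8,"dy": -20,"dz": 0,"ax": 0,"ay": 0,"az": -0.16,"gripper": 200},
  {"dx": -9.1,"dy": -22.5,"dz": 0,"ax": 0,"ay": 0,"az": -0.2,"gripper": 200},
])

```text
clock: 5.35
position: [0.4482, 0.061, 0.227]
ee_rot: [-3.14, 0.081, 0.001]
force: [-0.7, -0.5, -2.3]
gripper_width: 0.04
```

```bash
python3 - <<'E'
from h import *
from plant import sensors,cams
import cv2,pickle
T=pickle.load(open('s0.pkl','rb'))
for z in (.1,.2,.3): print(z,ray(T['top'],(155,225),z).round(3),ray(T['top'],(152,265),z).round(3), ray(T['scene'],(485,160),z).round(3),ray(T['scene'],(475,212),0).round(3))
S=T['scene']
print('mat',np.mean([ray(S,(230+(x-1.5)/4,130+(y-1.5)/4),.004) for x,y in [(266,258),(388,250),(400,357),(275,370)]],0))
s=cams.snapshot('scene')
cv2.imwrite('pics/scene4.png',s['image'][:,:,::-1])
o=sensors.get_obs();print(o['position'],o['force'],o['gripper_width']);
for p,h in [((.45,.309,.2265),8.3),((.492,.309,.2265),8.3)]: print(delta(o,p,h))
E
```

```text
0.1 [0.585 0.464 0.1  ] [0.427 0.491 0.1  ] [0.353 0.539 0.1  ] [0.539 0.478 0.   ]
0.2 [0.538 0.434 0.2  ] [0.389 0.459 0.2  ] [0.426 0.49  0.2  ] [0.539 0.478 0.   ]
0.3 [0.49  0.404 0.3  ] [0.352 0.427 0.3  ] [0.498 0.441 0.3  ] [0.539 0.478 0.   ]
mat [ 0.46612229 -0.18110994  0.004     ]
[0.44783327 0.06357282 0.22712533] [-0.10517011  3.19601826 -2.34991597] 0.03996832174732905
(array([ -0.94142611, -24.52547858,   0.1024837 ]), array([-0.00166677,  0.00058536, -0.19205952]))
(array([  3.25389581, -24.72363566,   0.09969072]), array([-0.00166677,  0.00058536, -0.19205952]))
```

View pics/scene4.png

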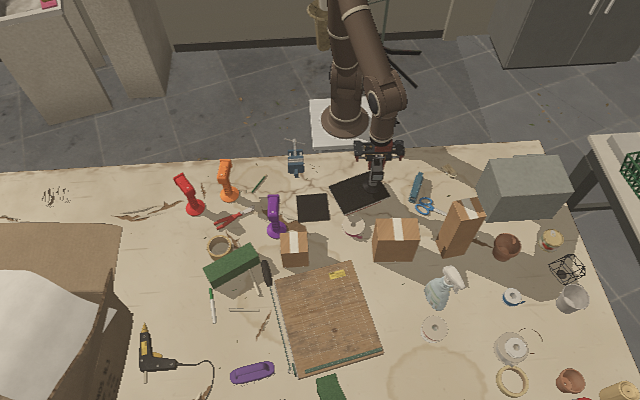

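```bash
python3 - <<'E'
import cv2,pickle,numpy as np
T=pickle.load(open('s0.pkl','rb'))
a=cv2.resize(T['scene']['image'][140:240,450:590,::-1],(700,500));b=cv2.resize(T['top']['image'][205:305,45:185,::-1],(700,500))
cv2.imwrite('pics/box_s.png',a);cv2.imwrite('pics/box_t.png',b)
E
```

```text
(no output)
```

View pics/box_s.png

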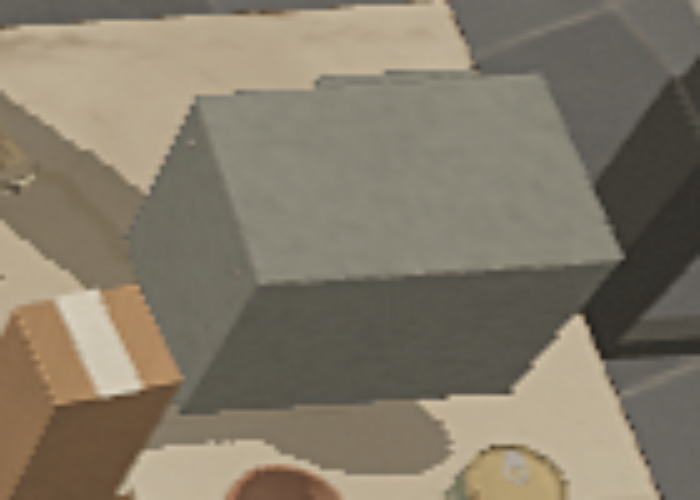

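View pics/box_t.png

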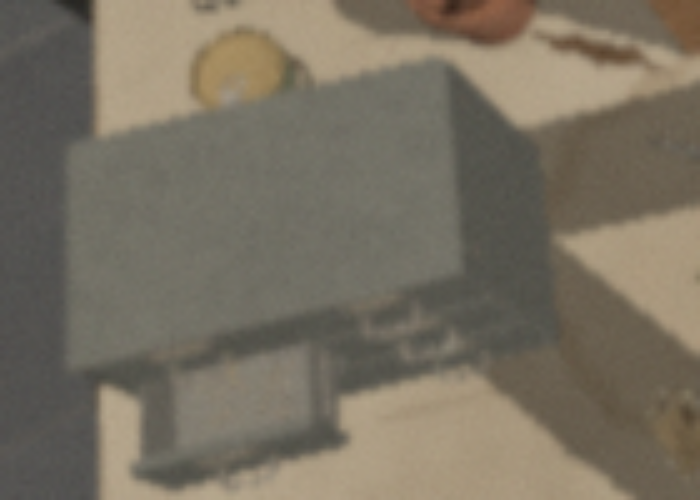

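The grey drawer box's near face is at y ≈ 0.49 and the gripper body reaches y ≈ 0.40, so it clears. I'm continuing sideways, then forward.

Request:
arm_command([
  {"dx": -0.2,"dy": -5,"dz": 0,"ax": 0,"ay": 0,"az": -0.04,"gripper": 200},
  {"dx": -0.4,"dy": -10,"dz": 0,"ax": 0,"ay": 0,"az": -0.08,"gripper": 200},
  {"dx": -0.6,"dy": -15,"dz": 0,"ax": 0,"ay": 0,"az": -0.12,"gripper": 200},
  {"dx": -0.8,"dy": -20,"dz": 0,"ax": 0,"ay": 0,"az": -0.16,"gripper": 200},
  {"dx": -0.9,"dy": -24,"dz": 0,"ax": 0,"ay": 0,"az": -0.192,"gripper": 200},
])

```text
clock: 6.02
position: [0.4539, 0.2994, 0.2267]
ee_rot: [3.134, 0.215, -0.001]
force: [0.6, -0.9, -3.0]
gripper_width: 0.04
```

```bash
python3 - <<'E'
from h import *
from plant import sensors,cams
import cv2,pickle
for n in ['top','wrist']:
    s=cams.snapshot(n); cv2.imwrite(f'pics/{n}5.png',s['image'][:,:,::-1])
o=sensors.get_obs();print(o['position'],o['force'],o['gripper_width']);
for p,h in [((.492,.309,.2265),8.3)]: print(delta(o,p,h))
E
```

```text
[0.45281148 0.30244062 0.22669637] [-0.14055964  0.01084226 -1.66856101] 0.03965347167129453
(array([ 3.97219359, -0.09739057,  0.01538753]), array([-0.00264941,  0.00113002, -0.00354458]))
```

View pics/top5.png

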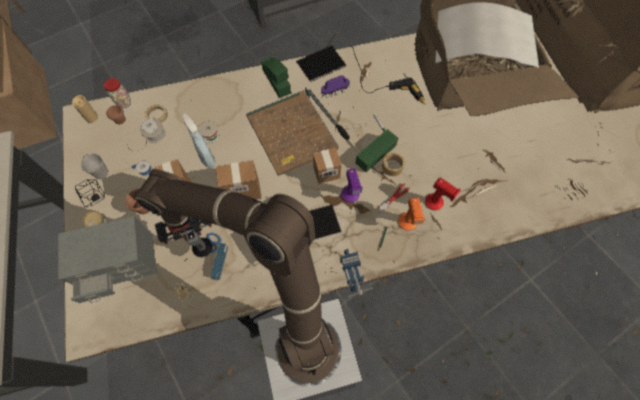

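View pics/wrist5.png

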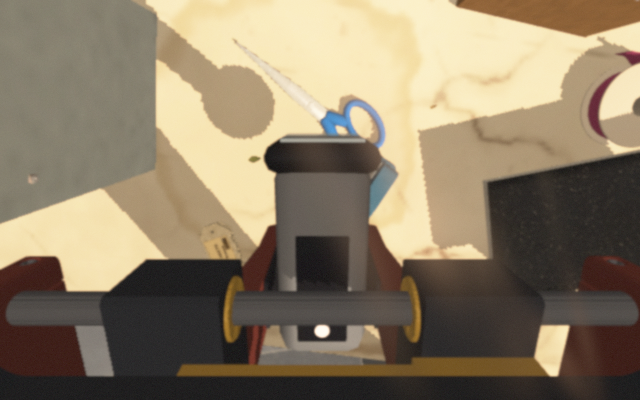

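The wrist view shows the head straight between the pads, with the nose at (322,150). The top view shows the arm clear of the cartons. Moving forward 4 cm.

Request:
arm_command([
  {"dx": 1,"dy": 0,"dz": 0,"ax": 0,"ay": 0,"az": 0,"gripper": 200},
  {"dx": 2,"dy": -0.1,"dz": 0,"ax": 0,"ay": 0,"az": 0,"gripper": 200},
  {"dx": 3,"dy": -0.1,"dz": 0,"ax": 0,"ay": 0,"az": 0,"gripper": 200},
  {"dx": 3.9,"dy": -0.1,"dz": 0,"ax": 0,"ay": 0,"az": 0,"gripper": 200},
  {"dx": 3.9,"dy": -0.1,"dz": 0,"ax": 0,"ay": 0,"az": 0,"gripper": 200},
])

```text
clock: 6.75
position: [0.4929, 0.3043, 0.2273]
ee_rot: [-3.134, -0.211, 0.0]
force: [-0.0, 0.6, -2.3]
gripper_width: 0.0399
```

```bash
python3 - <<'E'
from h import *
from plant import sensors,cams
import cv2,pickle
D={}
for n in ['scene','wrist']:
    s=cams.snapshot(n); D[n]=s; cv2.imwrite(f'pics/{n}6.png',s['image'][:,:,::-1])
s=D['scene'];cv2.imwrite('pics/sc6.png',cv2.resize(s['image'][140:260,400:540,::-1],(700,600)))
o=sensors.get_obs();print(o['position'],o['force'],o['gripper_width'],delta(o,(.492,.309,.2265),8.3))
z=o['position'][2]-.1285
n=ray(D['wrist'],(322,137),z+.169); print('nose front',n)
for p in ([n[0],n[1],z+.169],[.6484,.332,.245],[.647,.3375,.295]): print(proj(s,p))
M=Ro.from_rotvec(o['ee_rot']).as_matrix(); w=o['position']+M[:,0]*.058; w[2]=z+.147
l=np.array([.6484,.3315,.245])-w; print('label in window', M[:,0]@l, -M[:,1]@l, l[2])
pickle.dump((D,o),open('s6.pkl','wb'))
E
```

```text
[0.49198679 0.30465339 0.22736226] [-0.04573454  0.43840639 -2.76774239] 0.0396016983505871 (array([ 0.06017422, -0.43048384,  0.08619429]), array([ 1.93000713e-05,  3.72060188e-04, -9.09019694e-03]))
nose front [0.55138295 0.31313146 0.26786226]
[451.02118999 179.55574719]
[461.14931396 205.66078011]
[466.32068674 197.53968125]
label in window 0.10060790393847194 0.005428192472863828 -0.0008622570288109865
```

View pics/sc6.png

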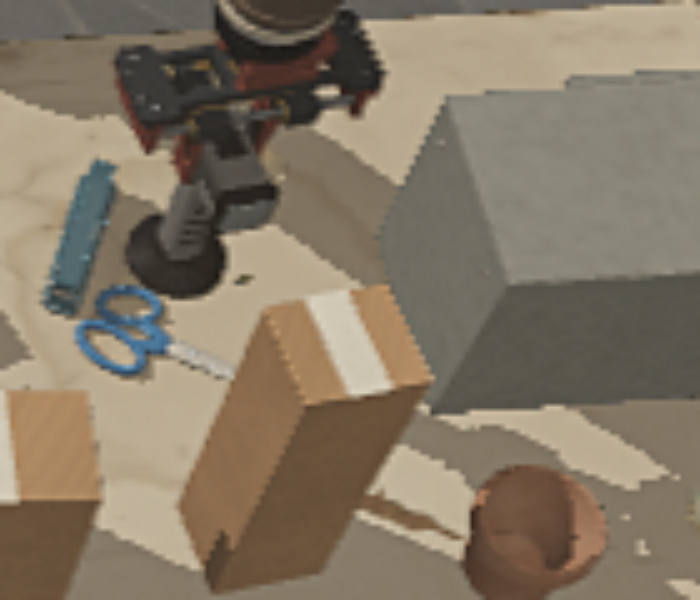

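View pics/wrist6.png

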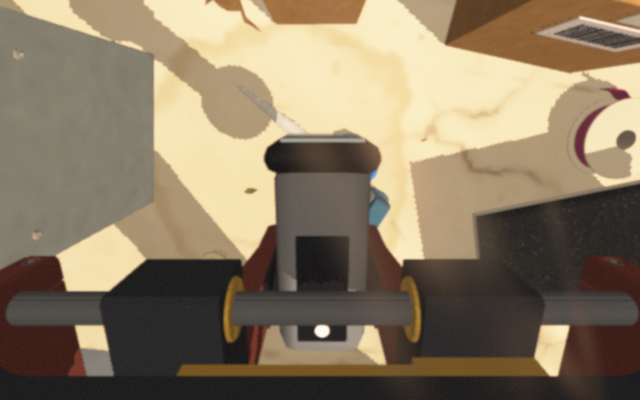

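The wrist view shows the tall carton's foot at columns 275–363 in row 22, square to the scanner and centred on it. I'm correcting 4 mm to the left, then holding.

```bash
python3 - <<'E'
from h import *
import pickle
D,o=pickle.load(open('s6.pkl','rb'))
a=[ray(D['wrist'],uv,0) for uv in [(276,23),(361,23)]];d=a[0]-a[1];print(a,np.linalg.norm(d),np.mean(a,0),np.degrees(np.arctan2(-d[0],d[1])))
E
```

```text
[array([0.64463676, 0.37669275, 0.        ]), array([0.65729107, 0.28426018, 0.        ])] 0.09329475477277238 [0.65096392 0.33047647 0.        ] 7.7955113990869345
```

Request:
arm_command([
  {"dx": 0,"dy": -0.4,"dz": 0,"ax": 0,"ay": 0,"az": 0,"gripper": 200},
  {"dx": 0,"dy": -0.4,"dz": 0,"ax": 0,"ay": 0,"az": 0,"gripper": 200},
  {"dx": 0,"dy": -0.4,"dz": 0,"ax": 0,"ay": 0,"az": 0,"gripper": 200},
  {"dx": 0,"dy": -0.4,"dz": 0,"ax": 0,"ay": 0,"az": 0,"gripper": 200},
  {"dx": 0,"dy": -0.4,"dz": 0,"ax": 0,"ay": 0,"az": 0,"gripper": 200},
])

```text
clock: 7.48
position: [0.4916, 0.3086, 0.2275]
ee_rot: [3.134, 0.213, 0.0]
force: [-0.2, -0.0, -2.0]
gripper_width: 0.0398
```

A third view gives the label at (0.651, 0.330) with a yaw of 7.8°, which agrees with the others. Holding.

Request:
arm_command([
  {"dx": 0,"dy": 0,"dz": 0,"ax": 0,"ay": 0,"az": 0,"gripper": 200},
  {"dx": 0,"dy": 0,"dz": 0,"ax": 0,"ay": 0,"az": 0,"gripper": 200},
  {"dx": 0,"dy": 0,"dz": 0,"ax": 0,"ay": 0,"az": 0,"gripper": 200},
  {"dx": 0,"dy": 0,"dz": 0,"ax": 0,"ay": 0,"az": 0,"gripper": 200},
  {"dx": 0,"dy": 0,"dz": 0,"ax": 0,"ay": 0,"az": 0,"gripper": 200},
])

```text
clock: 8.1
position: [0.4916, 0.3087, 0.2275]
ee_rot: [-3.134, -0.213, -0.0]
force: [-0.4, 0.6, -3.0]
gripper_width: 0.04
```

Request:
arm_command([
  {"dx": 0,"dy": 0,"dz": 0,"ax": 0,"ay": 0,"az": 0,"gripper": 200},
  {"dx": 0,"dy": 0,"dz": 0,"ax": 0,"ay": 0,"az": 0,"gripper": 200},
  {"dx": 0,"dy": 0,"dz": 0,"ax": 0,"ay": 0,"az": 0,"gripper": 200},
  {"dx": 0,"dy": 0,"dz": 0,"ax": 0,"ay": 0,"az": 0,"gripper": 200},
  {"dx": 0,"dy": 0,"dz": 0,"ax": 0,"ay": 0,"az": 0,"gripper": 200},
])

```text
clock: 8.72
position: [0.4916, 0.3087, 0.2275]
ee_rot: [3.134, 0.213, 0.0]
force: [0.1, -0.4, -1.8]
gripper_width: 0.0399
```

Request:
arm_command([
  {"dx": 0,"dy": 0,"dz": 0,"ax": 0,"ay": 0,"az": 0,"gripper": 200},
  {"dx": 0,"dy": 0,"dz": 0,"ax": 0,"ay": 0,"az": 0,"gripper": 200},
  {"dx": 0,"dy": 0,"dz": 0,"ax": 0,"ay": 0,"az": 0,"gripper": 200},
  {"dx": 0,"dy": 0,"dz": 0,"ax": 0,"ay": 0,"az": 0,"gripper": 200},
  {"dx": 0,"dy": 0,"dz": 0,"ax": 0,"ay": 0,"az": 0,"gripper": 200},
])

```text
clock: 9.35
position: [0.4916, 0.3087, 0.2274]
ee_rot: [-3.134, -0.213, 0.0]
force: [0.3, 0.2, -1.3]
gripper_width: 0.04
```

Request:
arm_command([
  {"dx": 0,"dy": 0,"dz": 0,"ax": 0,"ay": 0,"az": 0,"gripper": 200},
  {"dx": 0,"dy": 0,"dz": 0,"ax": 0,"ay": 0,"az": 0,"gripper": 200},
  {"dx": 0,"dy": 0,"dz": 0,"ax": 0,"ay": 0,"az": 0,"gripper": 200},
  {"dx": 0,"dy": 0,"dz": 0,"ax": 0,"ay": 0,"az": 0,"gripper": 200},
  {"dx": 0,"dy": 0,"dz": 0,"ax": 0,"ay": 0,"az": 0,"gripper": 200},
])

```text
clock: 9.98
position: [0.4916, 0.3086, 0.2274]
ee_rot: [3.134, 0.213, -0.0]
force: [-0.2, -0.2, -2.0]
gripper_width: 0.04
```

```bash
python3 - <<'E'
from h import *
from plant import sensors
o=sensors.get_obs();print(o['position'],np.abs(o['joint_vel']).max())
M=Ro.from_rotvec(o['ee_rot']).as_matrix(); w=o['position']+M[:,0]*.058; w[2]=o['position'][2]+.0185
l=np.array([.6484,.3315,.245])-w; print('label in window', M[:,0]@l, -M[:,1]@l, l[2],M[:,0])
x=np.array([.966,-.259])
g=np.array([.4670,-.1812])+.005*x; print(g)
for p,h in [((.45,.31,.235),8.3),((.45,.06,.235),-3),((g[0],g[1],.235),-14.6)]: print(delta(o,p,h))
E
```

```text
[0.49162943 0.30864465 0.22743823] 0.0033460402380809245
label in window 0.10042146466104386 0.0014216648264883014 -0.0009382256337625294 [ 9.90793976e-01  1.35378347e-01 -1.04062789e-05]
[ 0.47183  -0.182495]
(array([-4.10627831, -0.6978108 , -0.7561799 ]), array([ 6.47148454e-05,  1.06998086e-05, -9.06701246e-03]))
(array([-7.49073699, 24.07203855, -0.75454052]), array([6.55502888e-05, 4.28286301e-06, 1.88155193e-01]))
(array([-8.61069097, 48.39382795, -0.75295373]), array([ 6.59693319e-05, -2.37491672e-06,  3.90613386e-01]))
```

Held for about 2.6 s, with the label 100 mm away and about 1 mm off axis. Now going back.

Request:
arm_command([
  {"dx": -3,"dy": 1,"dz": -0.3,"ax": 0,"ay": 0,"az": 0,"gripper": 200},
  {"dx": -5,"dy": 6,"dz": -0.6,"ax": 0,"ay": 0,"az": 0.04,"gripper": 200},
  {"dx": -6,"dy": 12,"dz": -0.8,"ax": 0,"ay": 0,"az": 0.09,"gripper": 200},
  {"dx": -7,"dy": 18,"dz": -0.8,"ax": 0,"ay": 0,"az": 0.14,"gripper": 200},
  {"dx": -7.5,"dy": 24,"dz": -0.8,"ax": 0,"ay": 0,"az": 0.19,"gripper": 200},
])

```text
clock: 10.6
position: [0.4495, 0.0589, 0.2359]
ee_rot: [3.14, -0.087, 0.002]
force: [0.4, 0.5, -2.1]
gripper_width: 0.0398
```

```bash
python3 - <<'E'
from h import *
from plant import sensors
o=sensors.get_obs();print(o['position'],o['gripper_width'])
print(delta(o,(.4718,-.1825,.235),-14.6))
E
```

```text
[0.44947791 0.05891743 0.23587817] 0.039814874023960195
(array([ 3.56720408, 23.980825  ,  0.09658763]), array([ 7.71794271e-05, -1.17433300e-03,  1.99344750e-01]))
```

Request:
arm_command([
  {"dx": 0.8,"dy": 6,"dz": 0,"ax": 0,"ay": 0,"az": 0.05,"gripper": 200},
  {"dx": 1.6,"dy": 12,"dz": 0,"ax": 0,"ay": 0,"az": 0.1,"gripper": 200},
  {"dx": 2.5,"dy": 18,"dz": 0,"ax": 0,"ay": 0,"az": 0.15,"gripper": 200},
  {"dx": 3.5,"dy": 23.8,"dz": 0,"ax": 0,"ay": 0,"az": 0.2,"gripper": 200},
  {"dx": 3.5,"dy": 23.8,"dz": 0,"ax": 0,"ay": 0,"az": 0.2,"gripper": 200},
])

```text
clock: 11.22
position: [0.4713, -0.1839, 0.2352]
ee_rot: [3.113, -0.411, -0.0]
force: [-0.8, 1.2, -1.6]
gripper_width: 0.0398
```

Request:
arm_command([
  {"dx": 0,"dy": 0,"dz": 2,"ax": 0,"ay": 0,"az": 0,"gripper": 200},
  {"dx": 0,"dy": 0,"dz": 4,"ax": 0,"ay": 0,"az": 0,"gripper": 200},
  {"dx": 0,"dy": 0,"dz": 6,"ax": 0,"ay": 0,"az": 0,"gripper": 200},
  {"dx": 0,"dy": 0,"dz": 7.5,"ax": 0,"ay": 0,"az": 0,"gripper": 200},
  {"dx": 0,"dy": 0,"dz": 7.5,"ax": 0,"ay": 0,"az": 0,"gripper": 200},
])

```text
clock: 11.85
position: [0.4713, -0.178, 0.1596]
ee_rot: [-3.116, 0.397, 0.003]
force: [-0.5, 0.5, -1.9]
gripper_width: 0.0396
```

```bash
python3 - <<'E'
from h import *
from plant import sensors,cams
import cv2
s=cams.snapshot('scene')
cv2.imwrite('pics/sc8.png',cv2.resize(s['image'][150:240,270:390,::-1],(800,600)))
o=sensors.get_obs();print(o['position'],o['gripper_width'])
print(delta(o,(.4718,-.1825,.1325),-14.6))
E
```

```text
[ 0.47187447 -0.17834831  0.16044309] 0.03983101440131905
(array([0.09842022, 0.40446207, 2.79415638]), array([-0.00024991,  0.00053232,  0.00126731]))
```

View pics/sc8.png

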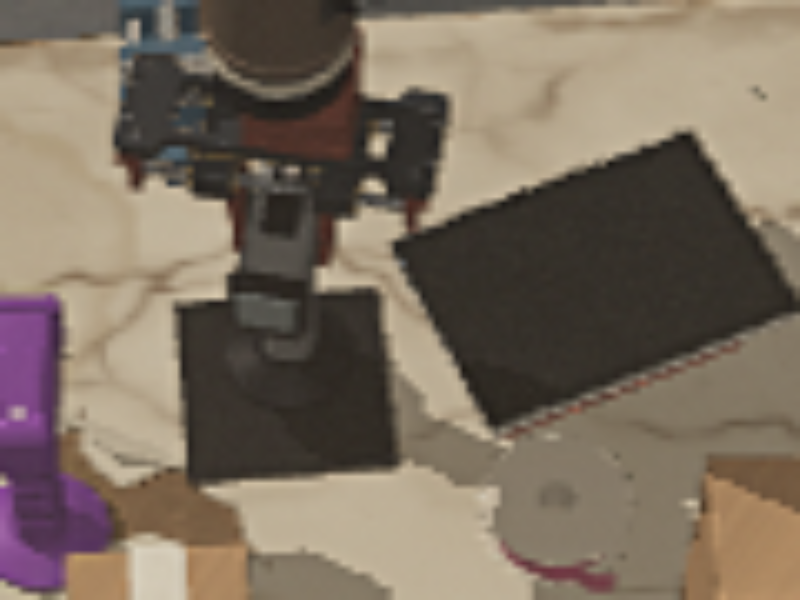

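The scanner hangs upright about 28 mm above the mat's middle. Lowering.

Request:
arm_command([
  {"dx": 0,"dy": 0.4,"dz": 1,"ax": 0,"ay": 0,"az": 0,"gripper": 200},
  {"dx": 0,"dy": 0.4,"dz": 2,"ax": 0,"ay": 0,"az": 0,"gripper": 200},
  {"dx": 0,"dy": 0.4,"dz": 2.5,"ax": 0,"ay": 0,"az": 0,"gripper": 200},
  {"dx": 0,"dy": 0.4,"dz": 2.7,"ax": 0,"ay": 0,"az": 0,"gripper": 200},
  {"dx": 0,"dy": 0.4,"dz": 2.75,"ax": 0,"ay": 0,"az": 0,"gripper": 200},
])

```text
clock: 12.52
position: [0.4709, -0.1826, 0.1329]
ee_rot: [-3.116, 0.398, 0.0]
force: [0.4, -0.5, -1.3]
gripper_width: 0.0394
```

Request:
arm_command([
  {"dx": 0,"dy": 0,"dz": 0,"ax": 0,"ay": 0,"az": 0,"gripper": 200},
  {"dx": 0,"dy": 0,"dz": 0,"ax": 0,"ay": 0,"az": 0,"gripper": 200},
  {"dx": 0,"dy": 0,"dz": 0,"ax": 0,"ay": 0,"az": 0,"gripper": 200},
])

```text
clock: 12.9
position: [0.4709, -0.1827, 0.1331]
ee_rot: [3.116, -0.398, 0.0]
force: [1.0, 0.3, -1.9]
gripper_width: 0.0402
```

Request:
arm_command([
  {"dx": 0,"dy": 0,"dz": 0.06,"ax": 0,"ay": 0,"az": 0,"gripper": 200},
  {"dx": 0,"dy": 0,"dz": 0.1,"ax": 0,"ay": 0,"az": 0,"gripper": 200},
  {"dx": 0,"dy": 0,"dz": 0.1,"ax": 0,"ay": 0,"az": 0,"gripper": 200},
])

```text
clock: 13.28
position: [0.4712, -0.1828, 0.1325]
ee_rot: [3.116, -0.398, 0.001]
force: [0.1, -0.0, 5.7]
gripper_width: 0.0399
```

In contact (force changed from -2 N to +5.7 N). Opening slowly.

Request:
arm_command([
  {"dx": 0,"dy": 0,"dz": -0.04,"ax": 0,"ay": 0,"az": 0,"gripper": 125},
  {"dx": 0,"dy": 0,"dz": -0.04,"ax": 0,"ay": 0,"az": 0,"gripper": 105},
  {"dx": 0,"dy": 0,"dz": -0.04,"ax": 0,"ay": 0,"az": 0,"gripper": 60},
  {"dx": 0,"dy": 0,"dz": -0.04,"ax": 0,"ay": 0,"az": 0,"gripper": 0},
  {"dx": 0,"dy": 0,"dz": -0.04,"ax": 0,"ay": 0,"az": 0,"gripper": 0},
])

```text
clock: 13.9
position: [0.4709, -0.1827, 0.1323]
ee_rot: [3.116, -0.398, -0.0]
force: [0.6, -0.6, 1.1]
gripper_width: 0.0781
```

Request:
arm_command([
  {"dx": 0,"dy": 0,"dz": 0,"ax": 0,"ay": 0,"az": 0,"gripper": 0},
  {"dx": 0,"dy": 0,"dz": 0,"ax": 0,"ay": 0,"az": 0,"gripper": 0},
  {"dx": 0,"dy": 0,"dz": -1,"ax": 0,"ay": 0,"az": 0,"gripper": 0},
])

```text
clock: 14.28
position: [0.4704, -0.1825, 0.1422]
ee_rot: [-3.116, 0.398, 0.002]
force: [-0.1, 0.5, -0.1]
gripper_width: 0.0879
```

```bash
python3 - <<'E'
from h import *
from plant import sensors,cams
import cv2
s=cams.snapshot('wrist')
cv2.imwrite('pics/wrist9.png',s['image'][:,:,::-1])
print(sensors.get_obs()['gripper_width'])
E
```

```text
0.08797414478901107
```

View pics/wrist9.png

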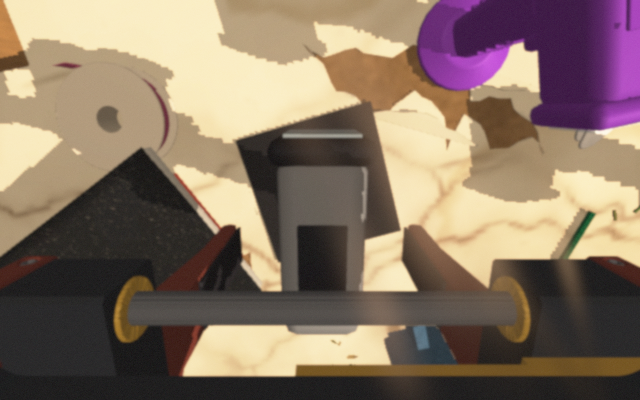

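The wrist view shows the head standing free at column 322, with the fingers open at 240 and 405. Retreating straight up.

Request:
arm_command([
  {"dx": 0,"dy": 0,"dz": -3,"ax": 0,"ay": 0,"az": 0,"gripper": 0},
  {"dx": 0,"dy": 0,"dz": -7,"ax": 0,"ay": 0,"az": 0,"gripper": 0},
  {"dx": 0,"dy": 0,"dz": -12,"ax": 0,"ay": 0,"az": 0,"gripper": 0},
  {"dx": -3,"dy": 0,"dz": -17,"ax": 0,"ay": 0,"az": 0,"gripper": 0},
  {"dx": -6,"dy": 0,"dz": -20,"ax": 0,"ay": 0,"az": 0,"gripper": 0},
])

```text
clock: 14.95
position: [0.4127, -0.1674, 0.3453]
ee_rot: [3.116, -0.398, 0.005]
force: [-0.5, -0.8, 0.2]
gripper_width: 0.0878
```

Request:
arm_command([
  {"dx": 0,"dy": 0,"dz": 0,"ax": 0,"ay": 0,"az": 0,"gripper": 0},
  {"dx": 0,"dy": 0,"dz": 0,"ax": 0,"ay": 0,"az": 0,"gripper": 0},
  {"dx": 0,"dy": 0,"dz": 0,"ax": 0,"ay": 0,"az": 0,"gripper": 0},
])

```text
clock: 15.32
position: [0.4129, -0.1676, 0.3411]
ee_rot: [-3.116, 0.398, 0.003]
force: [-0.1, -0.5, 0.2]
gripper_width: 0.0881
```

```bash
python3 - <<'E'
from h import *
from plant import sensors,cams
import cv2,pickle
D={n:cams.snapshot(n) for n in ['wrist','scene']}
pickle.dump(D,open('s10.pkl','wb'))
cv2.imwrite('pics/wrist10.png',D['wrist']['image'][:,:,::-1])
cv2.imwrite('pics/sc10.png',cv2.resize(D['scene']['image'][140:275,260:500,::-1],(800,450)))
o=sensors.get_obs(); print(o['position'],o['force'])
c=np.array([.4665,-.1813,0]);x=np.array([.966,-.259,0])
for k,z in [(.062,.173),(-.035,.173)]: print(proj(D['wrist'],c+k*x+[0,0,z]))
E
```

```text
[ 0.41288273 -0.16757169  0.3411922 ] [-0.0011576   0.20907314  0.7836428 ]
[322.3853685   56.65620085]
[321.51312552 157.92726834]
```

View pics/wrist10.png

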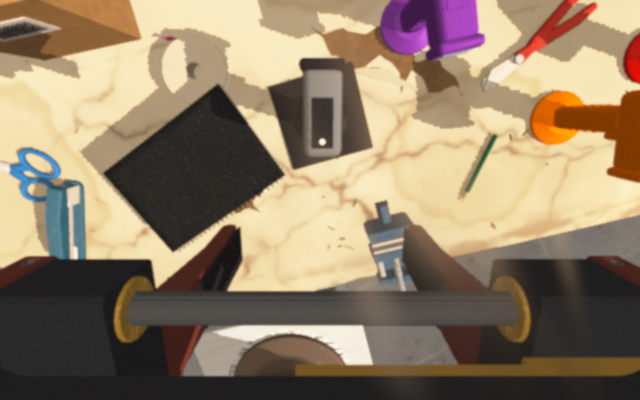

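View pics/sc10.png

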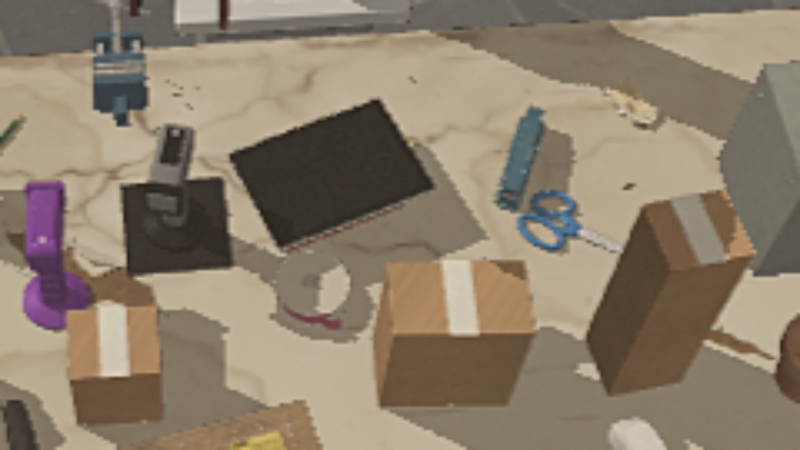

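The scanner stands upright on its mat, with its nose at (322,59) and rear at (322,158). Those match the pixels predicted for the mat's middle to within about 2 px, and the arm is clear. Handing in.

```bash
python3 - <<'E'
from plant import workorder
print(workorder.finish_job())
E
```

```text
the job is handed in; nothing more can be done
None
```

The job is done and handed in at about 15 s of the 54 s allowed. It reports no verdict, so these are my own checks:

- **Scan:** I picked up the grey scanner and held it still for about 2.6 s in front of the tall carton's label. By my measurements the label was 100 mm from the window, about 1 mm off the aiming line, and less than 1° off square. Four carton measurements from three cameras agreed to within about 5 mm and 1°. I did not see the scanner read the label.
- **Carton:** The nose stayed about 10 cm away from it. Nothing touched it that I could see or read from the wrist force, and it looks unmoved in the last picture.
- **Return:** The scanner stands upright on its mat with the gripper open and the arm about 17 cm above it. In the wrist picture its nose and rear are within about 2 px of where they should be for the mat's middle, so the foot is only a few millimetres off.

No check failed. The one thing I corrected was a 4 mm sideways offset at the carton, before the hold.

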